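Find the key that unlocks the reagent box

TASK

The steel reagent box is locked and nobody marked its key. Try the keys from the wooden stand in the lock on top of the box, one after the other, pushing each fully down and turning it clockwise, until one turns; leave that one in the lock, fully in and turned as far as it goes, so that the bolt is drawn. The other two keys must end upright in slots of the stand, fully down.

Things in the scene. Friction and masses are not known exactly. Their poses are not given: they have to be found in the camera images.
- lock_box: White steel reagent box with grey lid, 170 x 260 x 80 mm, fixed. Origin: centre of its underside; front to -x, z up. A steel lock case (80 x 76 mm, top 94 mm above the desk) sits at its left (+y) end. On the lid beside it a brass bolt in a steel strap, 98 mm above the desk at most, and at y = -75 mm a carrying handle up to 111 mm above the desk.
- keyhole (a point): Centre of the keyhole in the lock case's top face, 94 mm above the desk; axes are the box's. A slot 38 mm long along y, 12 mm wide along x, bevelled 2 mm, over 52 mm deep. Any key goes in, bits along y, either way round, until its collar sits on the case (middle of its head 32 mm above this point), with up to 2 mm of play sideways.
- lock (a joint): Turn of the lock's driver, rad: 0 locked, grows as the key turns clockwise seen from above, stop at 1.1 (bolt drawn). The key has some 12 degrees of play before it follows. A wrong key stops at 12 to 22 degrees of turn (driver below 0.2 unless forced); turn it back to take it out. The right key, fully in, turns to the stop and is held in. Turns easily, stays where left.
- bolt_tip (a point): Free end of the brass bolt (15 mm wide) on top of the box: it lies through the steel strap on the lid when locked and is drawn 26 mm towards the lock case, clear of the strap, as the lock turns to its stop.
- key_blue_head (a point): Middle of the blue key's plastic head, on the key's axis; z up along the key. The head is a flat plate 9 mm thick along x, 44 mm wide along y, 28 mm high; a wire eye on it reaches 27 mm above this point. Below it a brass collar 34 mm across: top 26 mm, underside 32 mm below this point. 130 g, 112 mm long; the three keys stand upright in the stand, in any order.
- key_yellow_head (a point): The same point on the yellow-headed key, same sizes. All three keys: below the collar a shaft 8 mm thick goes down 52 mm to a tapered tip; flat bits 5 mm thick stand out on both sides along y, 34 mm overall, from 7 to 48 mm below the collar. A key is the same turned half round.
- key_green_head (a point): The same point on the green-headed key, same sizes. The keys differ only in the height of the notch in their bits; which of them is right changes from time to time and cannot be seen from outside.
- key_stand: Wooden key stand, 60 x 196 mm and 66 mm high on a foot of 70 x 210 mm, fixed. Origin: centre of its underside. Three slots in a row along its y, 60 mm apart, each 42 mm along y, 16 mm along x, 58 mm deep. A key stands in one with its bits along y and its collar on the stand's top, the middle of its head 32 mm above that.
- slot_1 (a point): Slot 1 of the key stand: centre of its mouth, on the stand's top; axes are the stand's, its y along the row of slots.
- slot_2 (a point): Slot 2 of the key stand: centre of its mouth, on the stand's top; axes are the stand's, its y along the row of slots.
- slot_3 (a point): Slot 3 of the key stand: centre of its mouth, on the stand's top; axes are the stand's, its y along the row of slots.

How it is judged:
By the outcome, as a careful person would: the job done as asked, in the order asked, and still so for the second after the job is handed in, with the robot touching nothing.
It also fails if it takes over 72 s, if anything falls off the work surface, if the arm or the gripper's body presses on something with over 40 N, if the wrist force passes 120 N, or if a joint passes its speed limit or range.

ROBOT

A 6-joint arm with a two-finger parallel gripper is mounted at the origin on a cart in front of the work surface, level with it; the furniture and walls round the work are solid. World frame = base frame: x ahead of the robot, y to its left, z up, the work surface at z = 0. Lengths are in mm, angles in rad, forces in N, time in s.
With the tool pointing down it reaches from about 275 to 1000 mm from the base axis. Payload 8.4 kg.
Tool frame: the origin (TCP) lies between the finger pads; the fingertips stand 11 mm ahead of it and the grasp point (between the pads) lies 8 mm behind it; z points along the fingers, y is the direction in which the jaws open and shut (so a half turn about z gives the same grasp; the last joint's range is limited). The gripper opens to 85 mm and grips with 20 to 120 N. Pads are 22 mm wide; open, the fingers measure 114 mm over their backs; the gripper's body (76 mm by 85 mm) begins 54 mm behind the grasp point. The pads swing forward as they close: fully open they stand 13 mm farther back than shut.
Start: joints at [1.244, 0.353, 1.633, -0, 1.155, -0.002], TCP at [199.448, 592.325, 242.281] pointing down, gripper open.
Joint ranges: [-2.63, 2.63], [-0.92, 2.1], [0.06, 2.66], [-1.3, 4.44], [0, 2.69], [-3.02, 3.02]. Speed limits (rad/s): [2.22, 2.22, 2.79, 3.14, 3.14, 3.14].

INTERFACE

Orientations are given as [roll, pitch, yaw] about the fixed x, y, z axes, in that order (R = Rz(yaw) Ry(pitch) Rx(roll)).
In Python, from rig import r, eyes gives the robot as it stands. The module is installed in compiled form; this text tells all that it offers.
- The arm moves only by the tool servo_tool, never from a script. Its argument "rows" is a list of rows, each a list of 3 entries, a list of its own where there are three numbers: the shift along the world's x, y, z in cm, then the turn about the world's z in rad, then the finger opening in cm, from 0 to 8.54. A call has 1 to 5 rows; each row shifts and turns the commanded pose from where the row before left it; what a row does not reach is not made up. A row lasts 1/12 s, in which the tool goes at most 41.7 mm and 7.16 degrees, less where a joint would pass 70% of its speed; a pose out of reach is approached as far as the arm can. A call is refused whole if a number of a shift passes 4.17 or a number of a turn 0.125, either way. A call with a gripper value outside its range is refused whole. The fingers move at their own pace and stop on an object; "squeeze" is the grip in N (left out, the last holds). Time passes only in rows, so rows that do not move let the fingers close. It gives the time, the measured TCP pose, the force and the opening at its end, in the units of the state.
- r.sense(): the state, without advancing time (a new reading comes with each control period).
- eyes.grab_frame(name): name is "side" or "top" or "wrist"; returns a dict with "frame" (384x512x3 uint8, red, green, blue), "depth" (384x512 float32, mm along the optical axis (not along the pixel's ray), 0 where there is no reading), "vertical_fov" (degrees; the focal length in pixels is half the picture's height over the tangent of half this angle, whatever the lens; pixels are square), "cx", "cy" (the principal point, pixels), "D" ([k1, k2, p1, p2, k3] as OpenCV has them; the pictures are not rectified), "camera_from_world" (4x4, takes a point from world to camera coordinates); the wrist camera has in their place "hand_eye" (4x4, takes a point from camera to tool coordinates, whose origin is the TCP and whose axes are the flange's). Camera axes: x right, y down, z forward; pixel columns grow to the right and rows downward; lengths in mm; the calibration is good to about 2 mm. A picture is of the moment at which its call begins: read the wrist's pose just before it.
- r.sign_off(): hands the job in, once; it reports no verdict.
The state is a dict: "clock": time; "qpos": joint angles; "qvel": joint speeds; "joint_efforts": joint torques, N m; "eef_pos": TCP position; "tcp_rot": TCP orientation; "contact_force": force on the tool from outside, world axes, zero at the start; "wrist_torque": the same for the moment, N m; "opening": opening from 0.0 (shut) to 1.0 (fully open).
Only numpy, scipy, OpenCV 4.12 (cv2) and the standard library are available. Lean on these libraries where they do the work, as an engineer would, in place of code of your own. Each camera call takes 0.05 s, during which the arm holds its last target.

## Working session

There is one attempt and no reset: what is moved stays moved. The work goes in short steps, Python scripts to look and compute and a tool call to move; the robot and the scene stay as the last step left them, time stands still between calls to the robot, and variables do not carry over. Pictures are saved under pics/ and viewed, and the job is handed in when it is done.

Besides the shell and the picture viewer there is one more tool, called after "Emit:" by a JSON object that holds its "fn" and its "kwargs", one argument or row to a line. servo_tool: Moves the arm, as the interface text tells. Its arguments: {"type":"object","properties":{"rows":{"type":"array"},"squeeze":{"type":"number"}},"required":["rows"]}

```bash
mkdir -p pics
python3 - <<'E'
from rig import r, eyes
import cv2,numpy as np
s=r.sense();print(s)
for n in ["side","top","wrist"]:
    f=eyes.grab_frame(n)
    cv2.imwrite(f"pics/{n}0.png",cv2.cvtColor(f["frame"],cv2.COLOR_RGB2BGR))
    np.savez(f"{n}0.npz",**{k:np.array(v) for k,v in f.items()})
    print(n,{k:np.round(v,3).tolist() for k,v in f.items() if k not in("frame","depth")})
E
```

```text
{'clock': 0.0, 'qpos': array([ 1.24359509e+00,  3.53638344e-01,  1.63418210e+00,  1.55530316e-05,
        1.15519356e+00, -2.38968188e-03]), 'qvel': array([-1.53967636e-03,  8.10900127e-05,  2.18743870e-03, -2.45653264e-03,
        3.03619772e-04,  1.55546937e-03]), 'joint_efforts': array([-1.95473098e-03, -6.05264711e+01, -3.42064154e+01, -6.46569356e-05,
        9.52846109e-03, -1.98257317e-05]), 'eef_pos': array([199.28948776, 591.8623482 , 241.54727256]), 'tcp_rot': array([-3.14017135e+00, -1.76166313e-05,  2.81677480e+00]), 'contact_force': array([0.3163019 , 0.65653379, 0.02619189]), 'wrist_torque': array([0.07288928, 0.01032468, 0.04644763]), 'opening': 0.9966098906637372}
side {'vertical_fov': 46.072, 'cx': 254.454, 'cy': 195.081, 'D': [-0.139, 0.0, 0.0, 0.0, 0.0], 'camera_from_world': [[0.847, -0.532, -0.015, -439.873], [-0.236, -0.349, -0.907, 237.747], [0.477, 0.772, -0.421, 751.294], [0.0, 0.0, 0.0, 1.0]]}
top {'vertical_fov': 46.81, 'cx': 250.025, 'cy': 192.581, 'D': [-0.082, 0.0, 0.0, 0.0, 0.0], 'camera_from_world': [[0.017, -1.0, 0.02, 33.702], [-0.989, -0.019, -0.147, 566.751], [0.148, -0.017, -0.989, 887.591], [0.0, 0.0, 0.0, 1.0]]}
wrist {'vertical_fov': 64.482, 'cx': 255.202, 'cy': 192.642, 'D': [-0.044, 0.0, 0.0, 0.0, 0.0], 'hand_eye': [[-0.0, -0.96, -0.281, 72.247], [1.0, -0.0, 0.0, -0.707], [-0.0, -0.281, 0.96, -130.764], [0.0, 0.0, 0.0, 1.0]]}
```

View pics/side0.png

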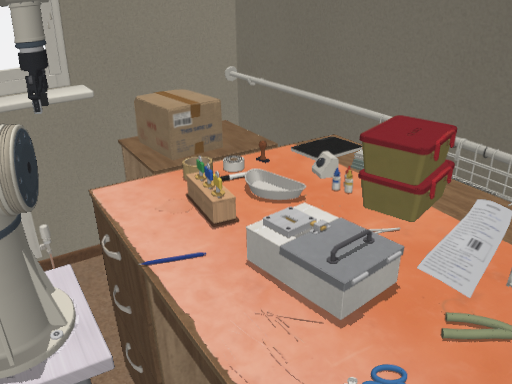

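View pics/top0.png

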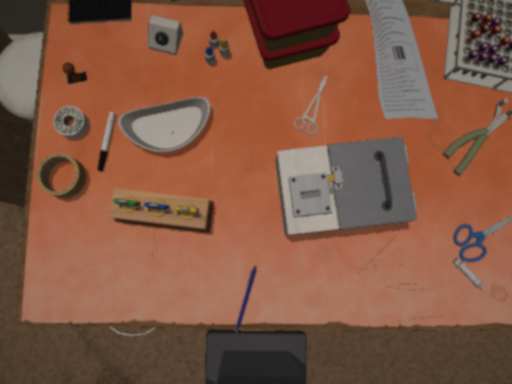

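View pics/wrist0.png

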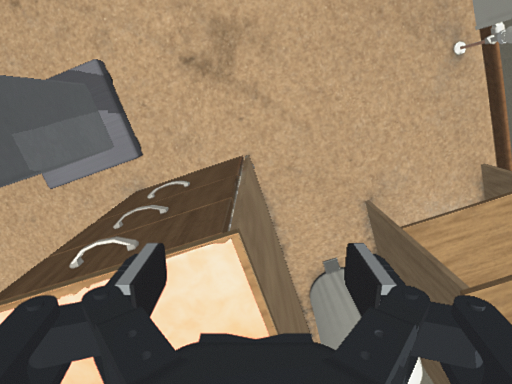

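Top view: the stand's keys are green (126,204), blue (157,208) and yellow (188,211). The lock case is near (310,194) and the strap near (336,178). Next I measure these.

```bash
cat > h.py <<'E'
import numpy as np,cv2
def K(f):
    fl=192/np.tan(np.radians(float(f["vertical_fov"]))/2)
    return np.array([[fl,0,float(f["cx"])],[0,fl,float(f["cy"])],[0,0,1]])
def T(f,pose=None):
    # world_from_camera
    if "camera_from_world" in f: return np.linalg.inv(f["camera_from_world"])
    from scipy.spatial.transform import Rotation as R
    M=np.eye(4);M[:3,:3]=R.from_euler("xyz",pose[1]).as_matrix();M[:3,3]=pose[0]
    return M@f["hand_eye"]
def ray(f,uv,z,pose=None):
    p=cv2.undistortPoints(np.array(uv,float).reshape(-1,1,2),K(f),np.array(f["D"],float)).reshape(-1,2)
    W=T(f,pose);d=np.c_[p,np.ones(len(p))]@W[:3,:3].T;o=W[:3,3]
    return o+d*((z-o[2])/d[:,2])[:,None]
def pts(f,pose=None):
    h,w=f["depth"].shape;u,v=np.meshgrid(np.arange(w),np.arange(h))
    p=cv2.undistortPoints(np.stack([u,v],-1).reshape(-1,1,2).astype(float),K(f),np.array(f["D"],float)).reshape(-1,2)
    d=f["depth"].reshape(-1,1);W=T(f,pose)
    return ((np.c_[p,np.ones(len(p))]*d)@W[:3,:3].T+W[:3,3]).reshape(h,w,3)
E
python3 - <<'E'
from h import *
f=dict(np.load("top0.npz"));P=pts(f)
im=cv2.cvtColor(f["frame"],cv2.COLOR_RGB2BGR)
cv2.imwrite("pics/tz1.png",cv2.resize(im[175:245,95:225],None,fx=6,fy=6,interpolation=cv2.INTER_CUBIC))
cv2.imwrite("pics/tz2.png",cv2.resize(im[130:245,270:420],None,fx=5,fy=5,interpolation=cv2.INTER_CUBIC))
hsv=cv2.cvtColor(im,cv2.COLOR_BGR2HSV)
print([P[204,120],P[210,140],P[193,325],P[200,360],P[280,150]])
# lock case, lid by depth
def rect(m,name,z):
    m=m.astype(np.uint8);n,l,st,c=cv2.connectedComponentsWithStats(m)
    i=1+np.argmax(st[1:,4]);cs,_=cv2.findContours((l==i).astype(np.uint8),0,1)
    q=ray(f,cs[0].reshape(-1,2),z)[:,:2].astype(np.float32)
    print(name,st[i],cv2.minAreaRect(q))
Z=P[...,2];X=P[...,0];Y=P[...,1]
reg=np.zeros(Z.shape,bool);reg[130:250,270:420]=1
rect(reg&(Z>70),"box",80)
rect(reg&(Z>88)&(hsv[...,2]>0)&(np.arange(512)<332),"case",94)
reg=np.zeros(Z.shape,bool);reg[180:240,100:220]=1
rect(reg&(Z>50),"stand",66)
for nm,lo,hi in[("green",40,85),("blue",100,130),("yellow",20,35)]:
    m=reg&(hsv[...,0]>=lo)&(hsv[...,0]<=hi)&(hsv[...,1]>(170 if nm=="yellow" else 90))&(Z>70)
    v,u=np.nonzero(m);print(nm,len(u),u.min(),u.max(),v.min(),v.max(),u.mean(),v.mean(), ray(f,[u.mean(),v.mean()],110),np.median(P[m],0))
E
```

```text
[array([529.91976078, 299.37022194,  98.74486545]), array([522.18739731, 266.5502925 ,  67.47727813]), array([ 560.6954832 , -104.62241335,   91.40434014]), array([ 549.00102151, -177.14229339,   83.63722444]), array([379.4967898 , 253.73811815,  -1.30816455])]
box [  277   137   140    98 10710] ((581.3595581054688, -153.35205078125), (177.6211395263672, 270.72406005859375), 7.573469638824463)
case [ 288  172   44   44 1481] ((558.3233642578125, -78.1421127319336), (81.62240600585938, 86.9972915649414), 7.6217427253723145)
stand [ 109  188  100   41 2848] ((527.365478515625, 228.8177490234375), (196.90325927734375, 61.37013244628906), 84.39752197265625)
green 69 114 136 199 205 126.3768115942029 202.69565217391303 [[531.39002313 283.95705933 110.        ]] [530.84410564 279.90101883 110.2094809 ]
blue 57 145 166 203 208 156.19298245614036 206.19298245614036 [[525.75521274 225.71315336 110.        ]] [525.33007327 220.78464372 110.82263794]
yellow 40 176 196 207 212 187.925 209.95 [[519.69106873 164.14933779 110.        ]] [519.54374423 157.9288829  110.1739221 ]
```

View pics/tz1.png

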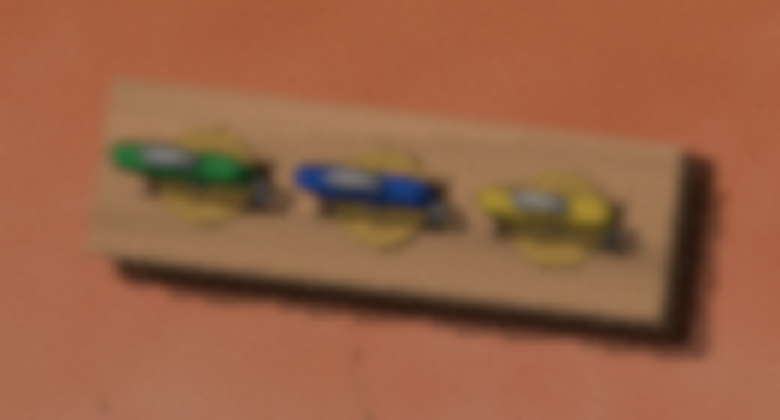

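View pics/tz2.png

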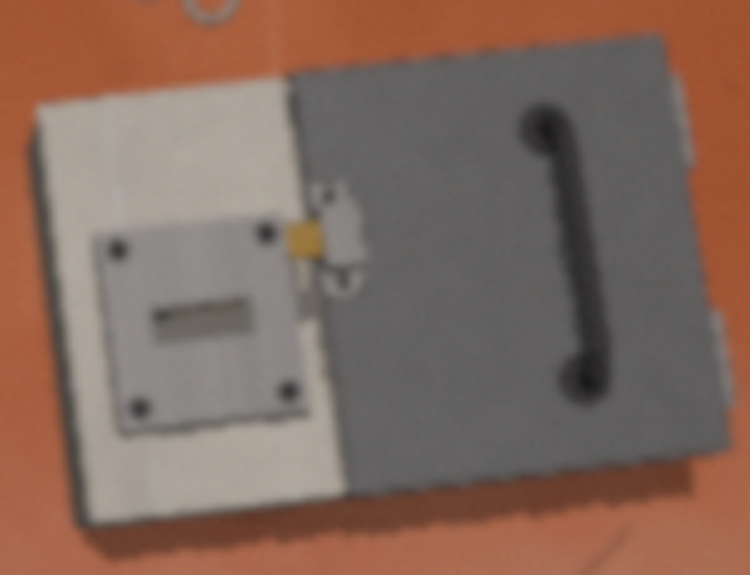

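Emit:
{"fn": "servo_tool", "kwargs": {
  "rows": [
    [[2.73,-3.02,0.1],-0.112,5],
    [[2.73,-3.02,0.1],-0.112,5],
    [[2.73,-3.02,0.1],-0.112,5],
    [[2.73,-3.02,0.1],-0.112,5],
    [[2.73,-3.02,0.1],-0.112,5]
  ]
}}

```text
clock: 0.57
eef_pos: [336.7, 439.7, 247.1]
tcp_rot: [-3.141, 0.0, 2.252]
contact_force: [0.7, 0.1, 1.1]
opening: 0.586
```

Emit:
{"fn": "servo_tool", "kwargs": {
  "rows": [
    [[2.73,-3.02,0.1],-0.112,5],
    [[2.73,-3.02,0.1],-0.112,5],
    [[2.73,-3.02,0.1],-0.112,5],
    [[2.73,-3.02,0.1],-0.112,5],
    [[2.73,-3.02,0.1],-0.112,5]
  ]
}}

```text
clock: 0.98
eef_pos: [473.4, 288.5, 252.3]
tcp_rot: [-3.142, -0.0, 1.691]
contact_force: [1.1, 1.3, -0.2]
opening: 0.589
```

Emit:
{"fn": "servo_tool", "kwargs": {
  "rows": [
    [[2.73,-3.02,0.1],-0.112,5],
    [[2.73,-3.02,0],-0.112,5],
    [[0,0,0],0,5],
    [[0,0,0],0,5]
  ]
}}

```text
clock: 1.32
eef_pos: [528.1, 228.1, 252.9]
tcp_rot: [-3.141, 0.0, 1.469]
contact_force: [-0.5, 0.3, -0.3]
opening: 0.587
```

```bash
cat >> h.py <<'E'
def shot(n,tag):
    from rig import r,eyes
    s=r.sense();f=eyes.grab_frame(n)
    cv2.imwrite(f"pics/{tag}.png",cv2.cvtColor(f["frame"],cv2.COLOR_RGB2BGR))
    np.savez(f"{tag}.npz",pos=s["eef_pos"],rot=s["tcp_rot"],**{k:np.array(v) for k,v in f.items()})
    print(s["clock"],np.round(s["eef_pos"],1),np.round(s["tcp_rot"],3),np.round(s["contact_force"],1),s["opening"]);return f,(s["eef_pos"],s["tcp_rot"])
E
python3 -c "
from h import *
shot('wrist','w1')"
```

```text
1.3167 [528.1 228.1 252.9] [-3.141  0.     1.469] [-0.5  0.3 -0.3] 0.5870314765148474
```

View pics/w1.png

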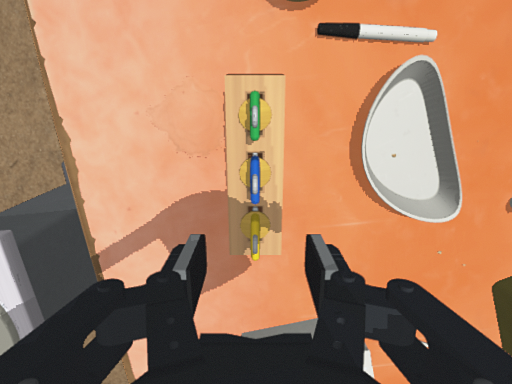

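Wrist view: the stand's top face spans about (225..284, 74..255). Its keys are green (255,116), blue (255,179) and yellow (256,235).

Run:
```python
from h import *
f=dict(np.load("w1.npz"));pose=(f["pos"],f["rot"]);P=pts(f,pose);Z=P[...,2]
im=cv2.cvtColor(f["frame"],cv2.COLOR_RGB2BGR);hsv=cv2.cvtColor(im,cv2.COLOR_BGR2HSV)
reg=np.zeros(Z.shape,bool);reg[60:262,210:300]=1
for nm,lo,hi,s in[("green",45,85,100),("blue",100,125,120),("yellow",22,32,190)]:
    m=reg&(hsv[...,0]>=lo)&(hsv[...,0]<=hi)&(hsv[...,1]>s)&(Z>104)&(Z<118)
    q=P[m];xy=q[:,:2];rc=cv2.minAreaRect(xy.astype(np.float32))
    print(nm,m.sum(),np.median(q[:,2]),np.round(rc,2) if 0 else rc)
m=reg&(Z>60)&(Z<70)
q=P[m];print("stand",np.median(q[:,2]),cv2.minAreaRect(q[:,:2].astype(np.float32)))
# raw edges of stand top via ray
cs,_=cv2.findContours((reg&(Z>61)).astype(np.uint8),0,1);c=max(cs,key=cv2.contourArea)
print(cv2.minAreaRect(ray(f,c.reshape(-1,2),66,pose)[:,:2].astype(np.float32)), cv2.boundingRect(c))
cv2.imwrite("pics/w1z.png",cv2.resize(im[65:265,200:310],None,fx=3,fy=3,interpolation=cv2.INTER_CUBIC))
```

```text
green 343 110.03121390543612 ((532.5525512695312, 288.60577392578125), (42.20757293701172, 8.081626892089844), 84.31494140625)
blue 247 109.99079876984513 ((526.6266479492188, 229.90228271484375), (42.28404998779297, 7.959226608276367), 86.00841522216797)
yellow 187 110.00951868904002 ((520.461669921875, 170.76019287109375), (41.703285217285156, 7.010366439819336), 84.31224060058594)
stand 65.22713149338307 ((526.8536987304688, 228.939453125), (195.9185333251953, 60.364078521728516), 84.23721313476562)
((526.456298828125, 225.596435546875), (202.3486328125, 60.1954460144043), 84.24446868896484) (225, 75, 61, 186)
```

View pics/w1z.png

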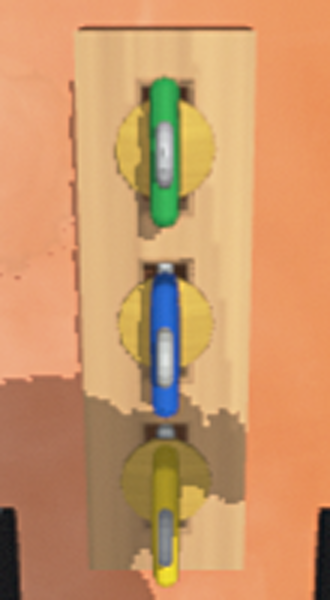

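Emit:
{"fn": "servo_tool", "kwargs": {
  "rows": [
    [[-0.38,-2.89,0],0,4],
    [[-0.38,-2.89,0],0,4],
    [[0,0,-3.5],0,4],
    [[0,0,-3.5],0,4],
    [[0,0,-3.0],0,4]
  ]
}}

```text
clock: 1.78
eef_pos: [518.2, 173.0, 152.2]
tcp_rot: [3.141, -0.001, 1.475]
contact_force: [-0.2, -0.0, -0.0]
opening: 0.469
```

Emit:
{"fn": "servo_tool", "kwargs": {
  "rows": [
    [[0,0,-3],0,4],
    [[0,0,-2],0,4],
    [[0,0,-1.1],0,4],
    [[0,0,0],0,4]
  ]
}}

```text
clock: 2.12
eef_pos: [517.2, 172.8, 90.2]
tcp_rot: [-3.138, 0.002, 1.475]
contact_force: [-0.1, -0.4, 0.1]
opening: 0.468
```

```bash
python3 -c "
from h import *
shot('wrist','w2')
shot('side','s2')"
```

```text
2.1167 [517.2 172.8  90.2] [-3.138e+00  2.000e-03  1.475e+00] [-0.1 -0.4  0.1] 0.468003075839057
2.1667 [518.4 172.9  91.7] [-3.140e+00  1.000e-03  1.475e+00] [-0.2  0.1  0.7] 0.4709391409962773
```

View pics/w2.png

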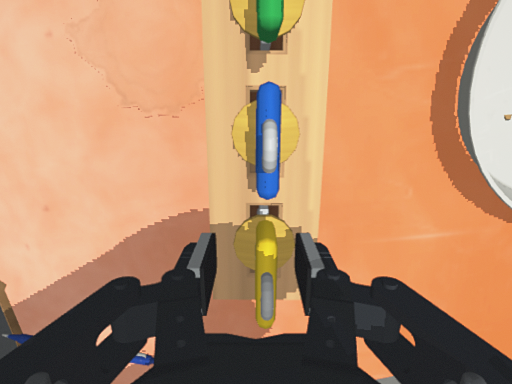

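Emit:
{"fn": "servo_tool", "kwargs": {
  "rows": [
    [[0.2,-0.2,0],-0.005,4],
    [[0,0,0],0,4],
    [[0,0,0],0,0],
    [[0,0,0],0,0],
    [[0,0,0],0,0]
  ],
  "squeeze": 60
}}

```text
clock: 2.63
eef_pos: [521.8, 170.2, 93.0]
tcp_rot: [3.141, -0.0, 1.468]
contact_force: [-0.8, -0.5, 5.7]
opening: 0.1
```

Emit:
{"fn": "servo_tool", "kwargs": {
  "rows": [
    [[0,0,0],0,0],
    [[0,0,0],0,0],
    [[0,0,0],0,0]
  ]
}}

```text
clock: 2.88
eef_pos: [521.8, 170.2, 93.1]
tcp_rot: [3.141, -0.0, 1.468]
contact_force: [-1.7, -0.1, 4.7]
opening: 0.101
```

Emit:
{"fn": "servo_tool", "kwargs": {
  "rows": [
    [[0,0,2],0,0],
    [[0,0,3],0,0],
    [[0,0,3.5],0,0],
    [[0,0,3.5],0,0],
    [[0,0,0.2],0,0]
  ]
}}

```text
clock: 3.3
eef_pos: [524.6, 171.1, 220.7]
tcp_rot: [3.133, -0.004, 1.468]
contact_force: [1.5, 0.5, -0.9]
opening: 0.092
```

Emit:
{"fn": "servo_tool", "kwargs": {
  "rows": [
    [[-0.2,-4,0],0.046,0],
    [[-0.3,-4,0],0.046,0],
    [[-0.3,-4,0],0.046,0],
    [[-0.3,-4,0],0.046,0],
    [[-0.3,-4,0],0.046,0]
  ]
}}

```text
clock: 3.72
eef_pos: [506.7, -31.5, 214.1]
tcp_rot: [3.142, 0.0, 1.701]
contact_force: [1.1, 0.6, -0.9]
opening: 0.094
```

Emit:
{"fn": "servo_tool", "kwargs": {
  "rows": [
    [[-0.2,-4,0],0,0],
    [[0,0,0],0,0],
    [[0,0,0],0,0]
  ]
}}

```text
clock: 3.97
eef_pos: [505.0, -71.8, 214.0]
tcp_rot: [-3.141, -0.0, 1.694]
contact_force: [-0.1, -0.7, -0.7]
opening: 0.094
```

```bash
python3 -c "
from h import *
f=dict(np.load('top0.npz'));print(ray(f,[310.2,193.6],94))
shot('wrist','w3')"
```

```text
[[558.52136013 -74.54144876  94.        ]]
3.9667 [505.  -71.8 214. ] [-3.141 -0.     1.694] [-0.1 -0.7 -0.7] 0.09412416063834413
```

View pics/w3.png

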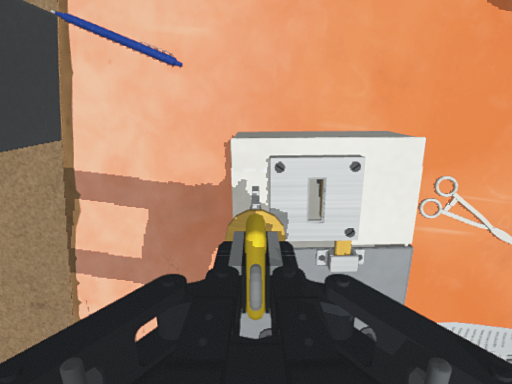

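The wrist view shows the keyhole at about (317,200), the lock case at (270..362, 155..241) and the yellow key held in the pads.

```bash
cat >> h.py <<'E'
def key_held(f,pose,lo,hi,s):
    """head of held key: centre in world from depth"""
    P=pts(f,pose);hsv=cv2.cvtColor(f["frame"],cv2.COLOR_RGB2HSV)
    m=(hsv[...,0]>=lo)&(hsv[...,0]<=hi)&(hsv[...,1]>s)
    z=pose[0][2];m&=(abs(P[...,2]-(z+17))<6)&(np.linalg.norm(P[...,:2]-pose[0][:2],axis=-1)<40)
    print("head",m.sum(),cv2.minAreaRect(P[m][:,:2].astype(np.float32)),np.percentile(P[m][:,2],[50,95]))
E
python3 - <<'E'
from h import *
f=dict(np.load("w3.npz"));pose=(f["pos"],f["rot"]);P=pts(f,pose);Z=P[...,2]
im=cv2.cvtColor(f["frame"],cv2.COLOR_RGB2BGR);g=cv2.cvtColor(im,cv2.COLOR_BGR2GRAY)
reg=np.zeros(Z.shape,bool);reg[140:250,262:375]=1
m=reg&(abs(Z-94)<3);print(np.median(Z[m]),cv2.minAreaRect(P[m][:,:2].astype(np.float32)))
r2=np.zeros(Z.shape,bool);r2[170:230,300:335]=1
m=(r2&(Z<90));cs,_=cv2.findContours(m.astype(np.uint8),0,1);c=max(cs,key=cv2.contourArea)
print(cv2.boundingRect(c),cv2.minAreaRect(ray(f,c.reshape(-1,2),94,pose)[:,:2].astype(np.float32)))
cv2.imwrite("pics/w3z.png",cv2.resize(im[140:250,235:375],None,fx=5,fy=5,interpolation=cv2.INTER_CUBIC))
key_held(f,pose,20,34,150)
# tip
t=Z[185:192,252:260];print(np.round(t[3]));print(P[188,256],P[200,256])
E
```

```text
93.15200983776799 ((558.1771850585938, -79.75624084472656), (79.99552917480469, 86.45005798339844), 7.617882251739502)
(309, 179, 15, 42) ((556.868896484375, -74.33045959472656), (11.683255195617676, 37.280033111572266), 7.177873134613037)
head 1153 ((504.04852294921875, -71.88484954833984), (8.918513298034668, 42.993743896484375), 6.929522514343262) [230.94595682 232.53783128]
[145. 147. 147. 147. 146. 146. 146. 143.]
[502.52404253 -55.78233904 146.00105011] [502.43533933 -55.64112014 173.21972316]
```

View pics/w3z.png

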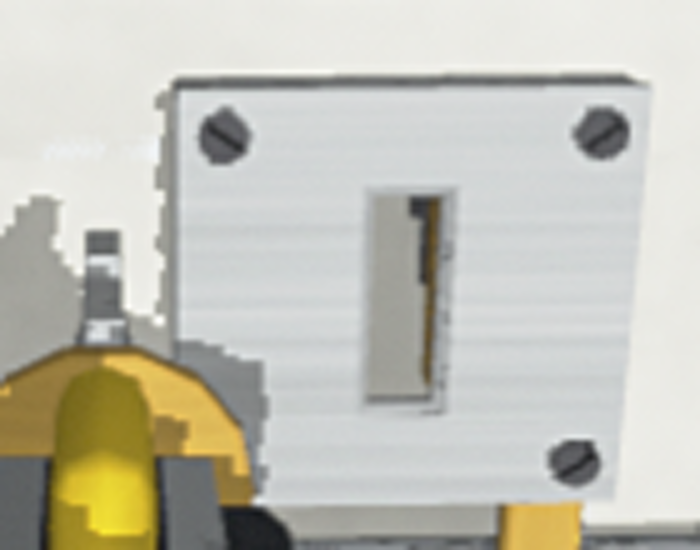

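Run:
```python
from h import *
f=dict(np.load("w3.npz"));pose=(f["pos"],f["rot"])
z=(np.array([[367,188],[459,187],[443,412],[360,408]])+.5)/5-.5+[235,140]
q=ray(f,z,94,pose);print(q,q.mean(0))
```

```text
[[546.97637718 -55.20452722  94.        ]
 [562.47765095 -53.10549284  94.        ]
 [567.34349252 -93.72855129  94.        ]
 [552.57192889 -94.7554243   94.        ]] [557.34236239 -74.19849891  94.        ]
```

Emit:
{"fn": "servo_tool", "kwargs": {
  "rows": [
    [[2.6,-0.1,0],0.005,0],
    [[2.7,-0.15,0],0.005,0],
    [[0,0,-1.5],0,0],
    [[0,0,-1.5],0,0],
    [[0,0,0],0,0]
  ]
}}

```text
clock: 4.43
eef_pos: [557.0, -70.3, 181.4]
tcp_rot: [-3.137, -0.002, 1.71]
contact_force: [-0.7, -0.1, -1.7]
opening: 0.096
```

Emit:
{"fn": "servo_tool", "kwargs": {
  "rows": [
    [[0,0,0],0,0],
    [[0,0,0],0,0]
  ]
}}

```text
clock: 4.6
eef_pos: [558.6, -71.4, 184.7]
tcp_rot: [3.141, -0.0, 1.709]
contact_force: [0.5, -0.3, -0.7]
opening: 0.098
```

```bash
python3 -c "
from h import *
f,p=shot('wrist','w4')
key_held(f,p,20,34,150)
shot('side','s4')
im=cv2.imread('pics/w4.png');cv2.imwrite('pics/w4z.png',cv2.resize(im[150:330,180:340],None,fx=3.3,fy=3.3))"
```

```text
4.6 [558.6 -71.4 184.7] [ 3.141 -0.     1.709] [ 0.5 -0.3 -0.7] 0.09799870895737274
head 1145 ((557.6867065429688, -71.48052978515625), (8.960010528564453, 43.09657287597656), 7.9468512535095215) [201.57328986 203.19606308]
4.65 [558.8 -71.7 185.1] [3.141 0.    1.709] [-0.3  0.2 -0.8] 0.09030971740314482
```

View pics/w4z.png

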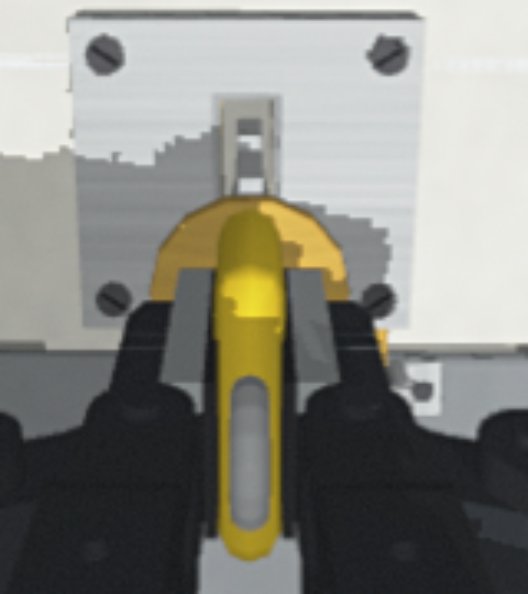

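Emit:
{"fn": "servo_tool", "kwargs": {
  "rows": [
    [[-0.05,-0.27,-0.5],-0.005,0],
    [[0,0,-1.5],0,0],
    [[0,0,-1.5],0,0],
    [[0,0,0],0,0]
  ]
}}

```text
clock: 5.03
eef_pos: [556.4, -75.1, 147.2]
tcp_rot: [-3.139, -0.001, 1.702]
contact_force: [-0.4, -0.8, -1.9]
opening: 0.093
```

Emit:
{"fn": "servo_tool", "kwargs": {
  "rows": [
    [[0,0,-1.0],0,0],
    [[0,0,-1.0],0,0],
    [[0,0,-0.5],0,0],
    [[0,0,-0.3],0,0],
    [[0,0,0],0,0]
  ]
}}

```text
clock: 5.45
eef_pos: [557.9, -75.1, 121.3]
tcp_rot: [-3.141, -0.0, 1.703]
contact_force: [-1.4, 0.0, -1.6]
opening: 0.101
```

Emit:
{"fn": "servo_tool", "kwargs": {
  "rows": [
    [[0,0,-0.15],0,0],
    [[0,0,-0.15],0,0],
    [[0,0,-0.1],0,0],
    [[0,0,0],0,0]
  ]
}}

```text
clock: 5.78
eef_pos: [558.3, -75.1, 120.9]
tcp_rot: [3.141, 0.0, 1.703]
contact_force: [-13.0, 1.6, 39.0]
opening: 0.09
```

Emit:
{"fn": "servo_tool", "kwargs": {
  "rows": [
    [[0,0,0.2],0,0],
    [[0,0,0],-0.1,0],
    [[0,0,0],-0.1,0],
    [[0,0,0],-0.1,0],
    [[0,0,0],0,0]
  ]
}}

```text
clock: 6.2
eef_pos: [559.2, -75.3, 121.0]
tcp_rot: [3.139, -0.0, 1.397]
contact_force: [-2.3, 0.9, 12.8]
opening: 0.097
```

```bash
python3 -c "
from rig import r
s=r.sense();print(s['tcp_rot'],s['contact_force'],s['wrist_torque'])"
```

```text
[ 3.13880608e+00 -1.62762913e-05  1.39664241e+00] [-2.27203176  0.89072936 12.80462812] [ 0.00295421  0.54423956 -0.0909878 ]
```

Emit:
{"fn": "servo_tool", "kwargs": {
  "rows": [
    [[0,0,0],-0.05,0],
    [[0,0,0],-0.05,0],
    [[0,0,0],0,0]
  ]
}}

```text
clock: 6.45
eef_pos: [559.2, -75.3, 121.0]
tcp_rot: [3.139, -0.0, 1.3]
contact_force: [-2.5, -0.2, 13.2]
opening: 0.092
```

```bash
python3 -c "
from h import *
from rig import r
s=r.sense();print(s['tcp_rot'],s['contact_force'],s['wrist_torque'])
f,p=shot('wrist','w5')
key_held(f,p,20,34,150)"
```

```text
[ 3.13877879e+00 -2.32422609e-04  1.29983785e+00] [-2.47344431 -0.22550225 13.18407828] [-0.07205546  0.49697622 -0.02001081]
6.45 [559.2 -75.3 121. ] [ 3.139 -0.     1.3  ] [-2.5 -0.2 13.2] 0.09227828052160927
head 1165 ((558.078857421875, -75.26856994628906), (43.10441589355469, 9.43094539642334), 74.16368103027344) [137.94128114 139.43502259]
```

View pics/w5.png

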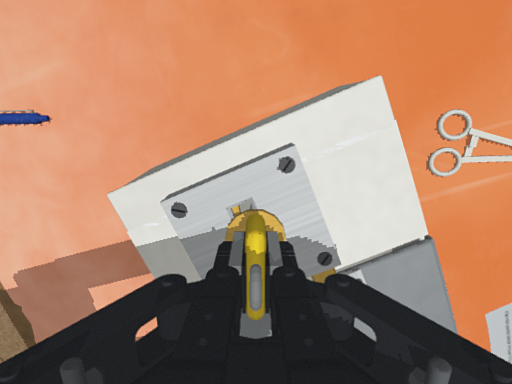

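Emit:
{"fn": "servo_tool", "kwargs": {
  "rows": [
    [[0,0,0],-0.05,0],
    [[0,0,0],0,0]
  ]
}}

```text
clock: 6.67
eef_pos: [559.2, -75.3, 121.0]
tcp_rot: [3.139, -0.0, 1.25]
contact_force: [-2.9, 0.7, 12.6]
opening: 0.098
```

```bash
python3 -c "
from h import *
from rig import r
s=r.sense();print(s['tcp_rot'],s['contact_force'],s['wrist_torque'])"
```

```text
[ 3.13878828e+00 -3.77362914e-04  1.25011744e+00] [-2.89107981  0.6734103  12.60291482] [ 0.00235284  0.50004948 -0.04804214]
```

Emit:
{"fn": "servo_tool", "kwargs": {
  "rows": [
    [[0,0,0],-0.1,0],
    [[0,0,0],-0.1,0],
    [[0,0,0],0,0]
  ]
}}

```text
clock: 6.92
eef_pos: [559.0, -75.3, 121.0]
tcp_rot: [3.139, -0.001, 1.047]
contact_force: [-2.8, -0.3, 13.9]
opening: 0.091
```

```bash
python3 -c "
from h import *
from rig import r
s=r.sense();print(s['tcp_rot'],s['contact_force'],s['wrist_torque'])
shot('top','t6');shot('wrist','w6')
im=cv2.imread('pics/w6.png');cv2.imwrite('pics/w6z.png',im)
im=cv2.imread('pics/t6.png');cv2.imwrite('pics/t6z.png',cv2.resize(im[130:245,270:420],None,fx=5,fy=5))"
```

```text
[ 3.13921450e+00 -7.18682174e-04  1.04676569e+00] [-2.79442676 -0.25559447 13.85022673] [-0.03654087  0.59152721 -0.04768979]
6.9167 [559.  -75.3 121. ] [ 3.139e+00 -1.000e-03  1.047e+00] [-2.8 -0.3 13.9] 0.09070521396544694
6.9667 [559.1 -75.4 121. ] [ 3.139e+00 -1.000e-03  1.051e+00] [-3.8 -0.5 14.1] 0.09566328330602994
```

View pics/w6z.png

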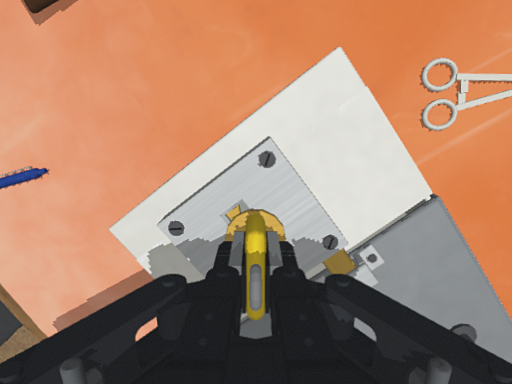

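View pics/t6z.png

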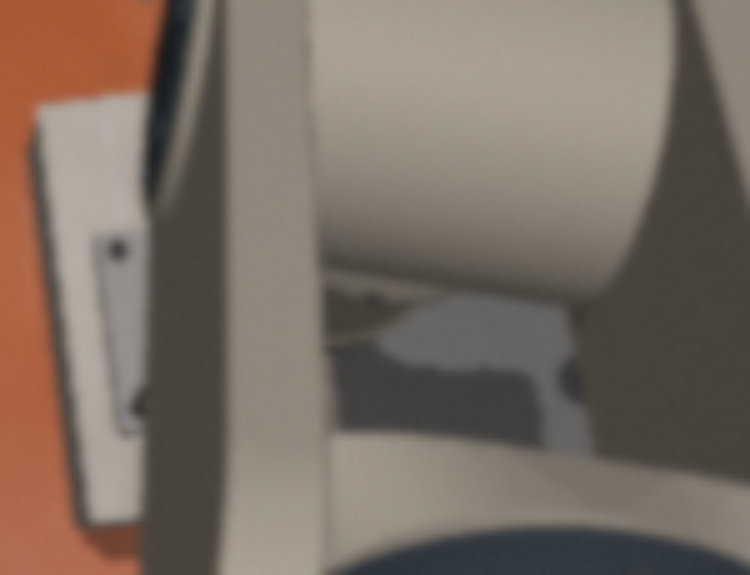

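Emit:
{"fn": "servo_tool", "kwargs": {
  "rows": [
    [[0,0,0],-0.1,0],
    [[0,0,0],-0.1,0],
    [[0,0,0],-0.1,0],
    [[0,0,0],-0.1,0],
    [[0,0,0],0,0]
  ]
}}

```text
clock: 7.43
eef_pos: [558.9, -75.2, 121.0]
tcp_rot: [3.14, -0.001, 0.647]
contact_force: [-4.0, 0.3, 13.9]
opening: 0.093
```

```bash
python3 -c "
from rig import r
s=r.sense();print(s['tcp_rot'],s['contact_force'],s['wrist_torque'])"
```

```text
[ 3.14002073e+00 -1.48370015e-03  6.46607677e-01] [-4.00242146  0.31642703 13.87222228] [ 0.04657863  0.68380363 -0.07339634]
```

Emit:
{"fn": "servo_tool", "kwargs": {
  "rows": [
    [[0,0,0],-0.1,0],
    [[0,0,0],-0.1,0],
    [[0,0,0],0,0]
  ]
}}

```text
clock: 7.68
eef_pos: [558.9, -75.1, 121.0]
tcp_rot: [3.14, -0.002, 0.447]
contact_force: [-4.1, 0.4, 13.6]
opening: 0.094
```

```bash
python3 -c "
from rig import r
s=r.sense();print(s['tcp_rot'],s['contact_force'],s['wrist_torque'])"
```

```text
[ 3.14045021e+00 -1.89691125e-03  4.46603165e-01] [-4.1012733   0.37957548 13.61343278] [ 0.12970095  0.65277106 -0.06664017]
```

Emit:
{"fn": "servo_tool", "kwargs": {
  "rows": [
    [[0,0,0],-0.05,0],
    [[0,0,0],-0.04,0],
    [[0,0,0],0,0]
  ]
}}

```text
clock: 7.93
eef_pos: [558.9, -74.9, 121.0]
tcp_rot: [3.141, -0.002, 0.36]
contact_force: [-3.2, 2.1, 14.7]
opening: 0.093
```

```bash
python3 -c "
from h import *
from rig import r
s=r.sense();print(s['tcp_rot'],s['contact_force'],s['wrist_torque'])
f,p=shot('wrist','w7')
key_held(f,p,20,34,150)"
```

```text
[ 3.14092032e+00 -2.11332027e-03  3.60375123e-01] [-3.15026019  2.12086594 14.74428628] [0.44396197 0.68515018 0.09253844]
7.9333 [558.9 -74.9 121. ] [ 3.141e+00 -2.000e-03  3.600e-01] [-3.2  2.1 14.7] 0.09285854861897704
head 1146 ((558.2920532226562, -74.94284057617188), (43.0245361328125, 9.421805381774902), 20.375675201416016) [137.91761786 139.40729043]
```

View pics/w7.png

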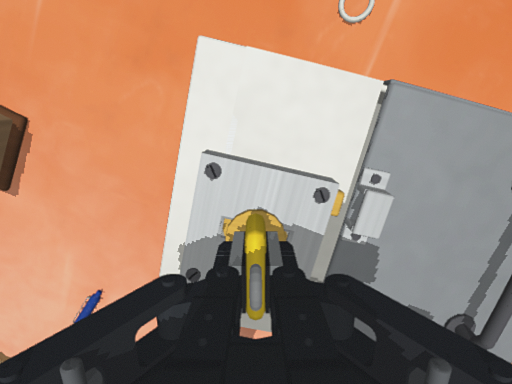

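The bolt end, near (338,203), is now out of the strap at (372,210). I turn a little further to feel the stop.

Emit:
{"fn": "servo_tool", "kwargs": {
  "rows": [
    [[0,0,0],-0.04,0],
    [[0,0,0],-0.03,0],
    [[0,0,0],0,0]
  ]
}}

```text
clock: 8.23
eef_pos: [558.9, -74.8, 121.0]
tcp_rot: [3.141, -0.002, 0.292]
contact_force: [-4.2, 3.0, 15.3]
opening: 0.088
```

```bash
python3 -c "
from h import *
from rig import r
s=r.sense();print(s['tcp_rot'],s['contact_force'],s['wrist_torque'])
f,p=shot('wrist','w8')
key_held(f,p,20,34,150)"
```

```text
[ 3.14097854e+00 -1.92179623e-03  2.92181747e-01] [-4.24496263  2.97996398 15.28307385] [0.54220912 0.70333953 0.68943069]
8.2333 [558.9 -74.8 121. ] [ 3.141e+00 -2.000e-03  2.920e-01] [-4.2  3.  15.3] 0.08845758024934938
head 1136 ((558.2478637695312, -74.78458404541016), (42.50898742675781, 9.068830490112305), 17.136184692382812) [137.99067167 139.4708757 ]
```

Emit:
{"fn": "servo_tool", "kwargs": {
  "rows": [
    [[0,0,0],-0.02,0],
    [[0,0,0],0,0],
    [[0,0,0],0,4],
    [[0,0,0],0,4],
    [[0,0,0],0,4]
  ]
}}

```text
clock: 8.7
eef_pos: [558.1, -75.1, 119.3]
tcp_rot: [3.141, -0.0, 0.273]
contact_force: [0.8, -0.3, -0.3]
opening: 0.468
```

Emit:
{"fn": "servo_tool", "kwargs": {
  "rows": [
    [[0,0,0],0,4],
    [[0,0,2],0,4],
    [[0,0,3.5],0,4],
    [[0,0,3.5],0,4],
    [[0,0,1],0,4]
  ]
}}

```text
clock: 9.12
eef_pos: [560.2, -75.5, 224.0]
tcp_rot: [3.139, -0.006, 0.273]
contact_force: [0.8, 0.1, 0.8]
opening: 0.47
```

Emit:
{"fn": "servo_tool", "kwargs": {
  "rows": [
    [[0,0,3],0,4],
    [[-2,3.5,0],0.1,4],
    [[-2,3.5,0],0.1,4],
    [[-2,3.5,0],0.1,4],
    [[-2,3.5,0],0.1,4]
  ]
}}

```text
clock: 9.53
eef_pos: [476.8, 65.9, 249.0]
tcp_rot: [-3.142, -0.0, 0.676]
contact_force: [0.4, 1.0, 0.2]
opening: 0.466
```

Emit:
{"fn": "servo_tool", "kwargs": {
  "rows": [
    [[-2,3.5,0],0.1,4],
    [[-2,3.5,0],0.1,4],
    [[-2,3.5,0],0.1,4],
    [[0,0,0],0,4],
    [[0,0,0],0,4]
  ]
}}

```text
clock: 9.95
eef_pos: [416.9, 171.5, 249.1]
tcp_rot: [-3.142, 0.0, 0.977]
contact_force: [-0.3, -0.5, 1.1]
opening: 0.472
```

```bash
python3 -c "
from h import *
f,p=shot('top','t9');shot('side','s9')
P=pts(f);Z=P[...,2];print(np.nanmax(Z[185:200,300:320]))
im=cv2.imread('pics/t9.png');cv2.imwrite('pics/t9z.png',np.hstack([cv2.resize(im[150:230,280:380],None,fx=4,fy=4),cv2.resize(im[170:250,110:210],None,fx=4,fy=4)]))
im=cv2.imread('pics/s9.png');cv2.imwrite('pics/s9z.png',cv2.resize(im[150:310,170:410],None,fx=3.3,fy=3.3))"
```

```text
9.95 [416.9 171.5 249.1] [-3.142  0.     0.977] [-0.3 -0.5  1.1] 0.47204828793422043
10.0 [417.7 170.4 249.1] [3.141 0.    0.974] [-0.2  0.7 -0.3] 0.4673775230481202
960.5724128741525
```

View pics/t9z.png

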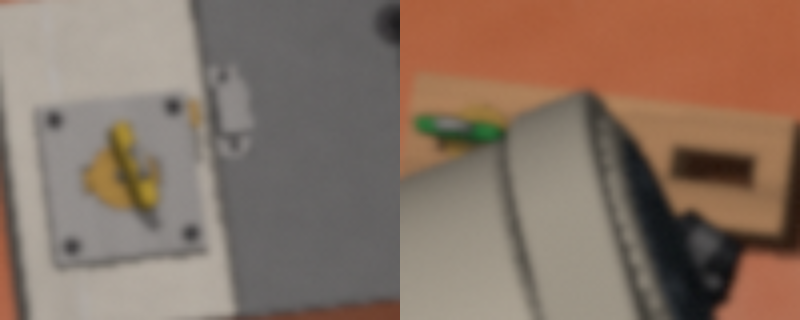

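View pics/s9z.png

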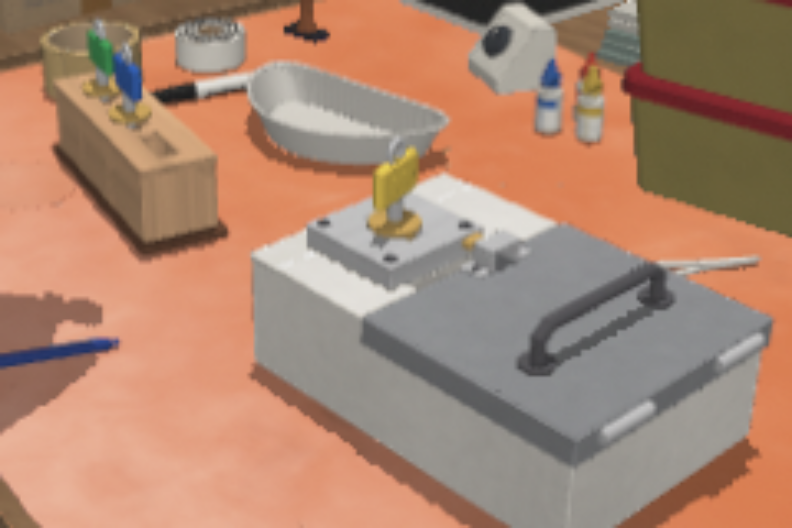

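Emit:
{"fn": "servo_tool", "kwargs": {
  "rows": [
    [[1.4,-3.4,0],0,4],
    [[1.4,-3.4,0],0,4],
    [[1.4,-3.4,0],0,4],
    [[1.4,-3.4,0],0,4],
    [[1.4,-3.4,0],0,4]
  ]
}}

```text
clock: 10.47
eef_pos: [488.6, -3.6, 249.2]
tcp_rot: [3.141, 0.0, 0.97]
contact_force: [0.6, 0.6, 0.1]
opening: 0.469
```

Emit:
{"fn": "servo_tool", "kwargs": {
  "rows": [
    [[1.4,-3.4,0],0,4],
    [[1.4,-3.4,0],0,4],
    [[1.4,-3.4,0],0,4],
    [[0,0,0],0,4],
    [[0,0,0],0,4]
  ]
}}

```text
clock: 10.88
eef_pos: [530.1, -105.6, 248.7]
tcp_rot: [-3.141, 0.0, 0.966]
contact_force: [0.3, 0.6, -0.1]
opening: 0.466
```

```bash
python3 -c "
from h import *
f,p=shot('wrist','w10')
P=pts(f,p);hsv=cv2.cvtColor(f['frame'],cv2.COLOR_RGB2HSV)
m=(hsv[...,0]>=22)&(hsv[...,0]<=34)&(hsv[...,1]>150)&(abs(P[...,2]-139)<5)
print(m.sum(),cv2.minAreaRect(P[m][:,:2].astype(np.float32)),np.median(P[m],0))
cv2.imwrite('pics/w10z.png',cv2.resize(cv2.imread('pics/w10.png')[60:300,130:400],None,fx=2.5,fy=2.5))"
```

```text
10.8833 [ 530.1 -105.6  248.7] [-3.141  0.     0.966] [ 0.3  0.6 -0.1] 0.4658903066120095
398 ((557.292236328125, -75.22515106201172), (42.65675354003906, 9.007879257202148), 22.14934730529785) [559.97317155 -73.00280919 138.05822335]
```

View pics/w10z.png

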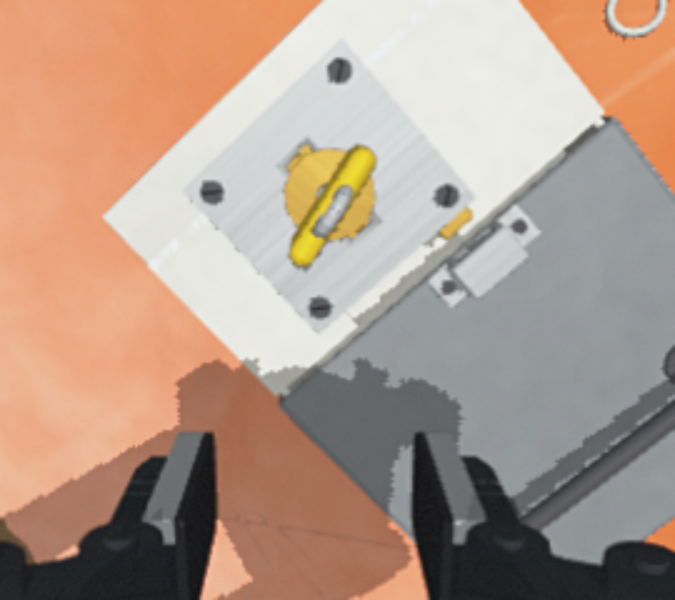

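The released key has turned about 75.5°, which matches the expected stop of 1.1 rad plus 12° of play. It is fully down and the bolt is clear of the strap.

```bash
python3 -c "
from rig import r
print(r.sign_off(), r.sense()['clock'])"
```

```text
the job is handed in; nothing more can be done
the job is handed in; nothing more can be done
```

The yellow key, the first one I tried, opened the lock. I left it in the lock, fully down and turned to its stop, and handed the job in at about 11 s. I never touched the blue and green keys; they still stand upright in their slots.

**Fully in:** pushing down met a firm 39 N when the collar sat on the case. The head's top then read 138 mm against an expected 140. The camera read the same 2 mm low for the keys standing in the stand.

**Turned to the stop:** it turned freely past the 12–22° where a wrong key would stop. The wrist torque then rose to about 0.7 N m. After release the head showed 75.5° of turn, and the stop plus play should be about 75°. While still gripped, the head had read about 80°. I put the difference down to twist in the grip springing back on release.

**Bolt drawn:** the last wrist picture shows the bolt's end out of the strap, with a visible gap. The side view shows both other keys upright.

No check failed. The gripper's measured position was 2–3 mm off the commanded one at times, so I corrected it from the wrist camera before pushing the key in.

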